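Open the light-curing box

TASK

Press down the release tab on the front of the light-curing box with the fingertips so that its sprung lid pops up by itself, without prying at the lid. Then push the raised lid over backwards until it stays fully open, leaving the tab released and the cast, bottle, jar and cup around the box where they stand.

Things in the scene. Friction and masses are not known exactly. Their poses are not given: they have to be found in the camera images.
- box: Desktop light-curing box, white, open-topped, 150 (x) x 170 (y) x 75 mm high, fixed on the table. Origin: centre of its underside; z up; its front, with the tab, faces its own -x; the lid's hinge is at its +x (rear) side. A small black dial (not used), 26 mm wide, stands out 10 mm from the front at y +58, z 45 mm.
- tab (a joint): Steel release tab, a rocker on a y axis at x -81.5, z 55 mm of the box. Rad: 0 at rest, grows as pressed, stop at 0.22; the latch lets go at about 0.13; springs back when let go. Its level paddle is 44 mm wide (y), x -88 to -136 mm, top at z 58 mm; at its inner end a hook 36 mm wide, front face at x -92 mm, stands up to z 90 mm over the lid's front lip and leans 8 mm forward when pressed.
- tab_press (a point): Point to press: top of the tab's paddle, on the centreline, 12 mm from its outer end (x -124, z 58 mm of the box at rest). It moves with the tab. About 2 N starts it, 4 to 5 N reaches the stop, 9 mm down there. The space below and in front is free.
- lid (a joint): Lid hinge in rad: 0 shut (level), grows as the lid rises and swings back, stop at 1.9 (19 degrees past upright). Unlatched, a sprung pin lifts the damped lid within 1.5 s to about 0.78, where it rests. Pushed further it falls back to that rest unless it passes upright (1.57); past upright it sinks slowly (about 2 s) against its stop and stays.
- lid_edge (a point): Outer end of the lid's front lip, on the centreline, mid thickness, 165 mm from the hinge axis (shut: x -85, z 80 mm of the box). It moves with the lid, a grey plate with amber window, 155 mm from hinge axis to front, 170 wide, 10 thick; the lip stands out 10 mm more, 36 wide, 6 thick. 0.18 kg; pushing it open at the edge takes 1 to 3 N.
- lid_hinge (a point): Middle of the lid's hinge axis, fixed on the box (x +80, z 80 mm of the box). The axis is the box's y.
- cast: Loose plaster tooth-row cast, 50 x 60 x 28 mm, origin at the centre of its underside. Left alone, like the next three; they stand left and right of the box, 165 mm or more from its centreline.
- bottle: Loose amber bottle with black cap, 52 mm wide, 100 mm tall, origin at the centre of its underside.
- jar: Loose white jar with metal cap, 60 mm wide, 55 mm tall, origin at the centre of its underside.
- cup: Loose dark mixing cup, 64 mm wide at the rim, 60 mm tall, origin at the centre of its underside.
Things that resemble listed ones, but are neither listed nor needed, are in the scene too. Of the things like the cup, leave any that is blue or yellow; of the rest the larger one is meant.

How it is judged:
By the outcome, as a careful person would: the job done as asked, in the order asked, and still so for the second after the job is handed in, with the robot touching nothing.
It also fails if it takes over 40 s, if anything falls off the work surface, if the arm or the gripper's body presses on something with over 40 N, if the wrist force passes 120 N, or if a joint passes its speed limit or range.

ROBOT

A 6-joint arm with a two-finger parallel gripper is mounted at the origin on the work surface. World frame = base frame: x ahead of the robot, y to its left, z up, the work surface at z = 0. Lengths are in mm, angles in rad, forces in N, time in s.
With the tool pointing down it reaches from about 275 to 1000 mm from the base axis. Payload 8.4 kg.
Tool frame: the origin (TCP) lies at the very end of the fingers, on their centre line; the grasp point (between the pads) lies 19 mm behind it; z points along the fingers, y is the direction in which the jaws open and shut (so a half turn about z gives the same grasp; the last joint's range is limited). The gripper opens to 85 mm and grips with 20 to 120 N. Pads are 22 mm wide; open, the fingers measure 114 mm over their backs; the gripper's body (76 mm by 85 mm) begins 54 mm behind the grasp point. The pads swing forward as they close: fully open they stand 13 mm farther back than shut.
Start: joints at [1.308, 0.353, 1.633, -0, 1.155, -0.002], TCP at [161.157, 603.868, 199.281] pointing down, gripper open.
Joint ranges: [-2.63, 2.63], [-0.92, 2.1], [0.06, 2.66], [-1.3, 4.44], [0, 2.69], [-3.02, 3.02]. Speed limits (rad/s): [2.22, 2.22, 2.79, 3.14, 3.14, 3.14].

INTERFACE

Orientations are given as [roll, pitch, yaw] about the fixed x, y, z axes, in that order (R = Rz(yaw) Ry(pitch) Rx(roll)).
In Python, from rig import sense, grab_frame, sign_off, masks_of gives the robot as it stands. The module is installed in compiled form; this text tells all that it offers.
- The arm moves only by the shell command python3 -m inch 'ROWS' [FORCE]. ROWS is JSON, a list of rows, each an object of numbers: "gripper": the finger opening in m, from 0 to 0.0854; "tx", "ty", "tz": the shift along the tool's x, y, z in m; "spin": the turn about the tool's z in degrees. In form: [{"gripper": .., "tx": .., "ty": .., "tz": .., "spin": ..}, ...]. A call has exactly 8 rows; each row shifts and turns the commanded pose from where the row before left it, along the tool's axes as they then stand; what a row does not reach is not made up. A row lasts 1/10 s, in which the tool goes at most 50 mm and 8.59 degrees, less where a joint would pass 70% of its speed; a pose out of reach is approached as far as the arm can. A call is refused whole if a number of a shift passes 0.05 or a number of a turn 8.59, either way. A call with a gripper value outside its range is refused whole. The fingers move at their own pace and stop on an object; FORCE is the grip in N (left out, the last holds). Time passes only in rows, so rows that do not move let the fingers close, or fill a call up. It gives the time, the measured TCP pose, the force and the opening at its end, in the units of the state.
- sense(): the state, without advancing time (a new reading comes with each control period).
- grab_frame(name): name is "side" or "top"; returns a dict with "pixels" (480x640x3 uint8, red, green, blue), "K" (3x3 intrinsics, pixels), "extrinsics" (4x4, takes a point from camera to world coordinates). Camera axes: x right, y down, z forward; pixel columns grow to the right and rows downward; lengths in mm; the calibration is good to about 2 mm. A picture is of the moment at which its call begins. There is no depth.
- sign_off(): hands the job in, once; it reports no verdict.
Trained networks look in the newest picture that a camera, given by its name, has taken for a name from the list of things; names that differ only in an ending like _2 or _b are one class to them, and where a whole thing is asked for, a point or a joint stands for the part that bears it (a point fixed in the world has none). Each returns a list of dicts, best first, with "conf" (0 to 1); they miss things now and then, are a little off and sometimes report something else, mostly with a low value. They report only what shows in the picture. A call takes as long as a camera call. They do not tell look-alikes from the thing itself.
- masks_of(camera, target): "pixels" (480x640 bool, what is visible of it) and "centre" ([row, column] in pixels, amid what is visible of it).
The state is a dict: "clock": time; "qpos": joint angles; "qvel": joint speeds; "joint_efforts": joint torques, N m; "eef_pos": TCP position; "tcp_rot": TCP orientation; "contact_force": force on the tool from outside, world axes, zero at the start; "wrist_torque": the same for the moment, N m; "opening": opening from 0.0 (shut) to 1.0 (fully open).
Only numpy, scipy, OpenCV 4.12 (cv2) and the standard library are available. Lean on these libraries where they do the work, as an engineer would, in place of code of your own. Each camera call takes 0.05 s, during which the arm holds its last target.

## Working session

There is one attempt and no reset: what is moved stays moved. The work goes in short steps, Python scripts to look and compute and a shell command to move; the robot and the scene stay as the last step left them, time stands still between calls to the robot, and variables do not carry over. Pictures are saved under pics/ and viewed, and the job is handed in when it is done.

```bash
mkdir -p pics; python3 - <<'E'
from rig import *
import cv2,numpy as np
print(sense())
for c in ("side","top"):
    f=grab_frame(c); cv2.imwrite(f"pics/{c}0.png",f["pixels"][:,:,::-1]); print(c,f["K"].tolist(),f["extrinsics"].round(4).tolist())
    for t in ("box","tab","tab_press","lid","lid_edge","cast","bottle","jar","cup"):
        print(t,[(round(m["conf"],2),np.round(m["centre"]).tolist(),int(m["pixels"].sum())) for m in masks_of(c,t)])
E
```

```text
{'clock': 0.0, 'qpos': array([ 1.30762404e+00,  3.53650640e-01,  1.63414964e+00,  3.53531593e-05,
        1.15522875e+00, -2.38556735e-03]), 'qvel': array([ 6.38117557e-04,  7.99137966e-05,  4.66528155e-04,  3.39830694e-04,
       -9.23469657e-04,  3.15849913e-04]), 'joint_efforts': array([-2.23115283e-03, -6.05254841e+01, -3.42068374e+01, -1.19315027e-04,
        9.56959964e-03, -5.66039614e-05]), 'eef_pos': array([160.9892024 , 603.34985014, 198.55353843]), 'tcp_rot': array([-3.14015636e+00, -3.57501031e-05,  2.88079162e+00]), 'contact_force': array([-0.157918  , -0.09616443, -0.86859773]), 'wrist_torque': array([-0.0632706 , -0.00974634,  0.03490872]), 'opening': 0.999122824349987}
side [[595.0482569841885, 0.0, 324.5737522963303], [0.0, 595.0482569841885, 242.07646491941873], [0.0, 0.0, 1.0]] [[0.8948, -0.3054, 0.3255, 201.3598], [-0.4464, -0.6069, 0.6576, -797.8586], [-0.0033, -0.7338, -0.6794, 912.9816], [0.0, 0.0, 0.0, 1.0]]
box [(0.84, [270.0, 329.0], 7816), (0.56, [229.0, 277.0], 472)]
tab [(0.79, [275.0, 277.0], 580)]
tab_press [(0.94, [278.0, 278.0], 554)]
lid []
lid_edge 
[... 330 characters left out ...]
246, 245.01075371865704], [0.0, 0.0, 1.0]] [[0.0049, -0.9761, 0.2171, 377.4336], [-1.0, -0.0058, -0.0037, -0.3896], [0.0048, -0.2171, -0.9761, 1042.9609], [0.0, 0.0, 0.0, 1.0]]
box [(0.97, [251.0, 331.0], 6252), (0.66, [217.0, 264.0], 491)]
tab [(0.76, [297.0, 331.0], 495)]
tab_press [(0.85, [294.0, 332.0], 477), (0.75, [216.0, 260.0], 523)]
lid [(0.92, [246.0, 333.0], 5415), (0.59, [282.0, 406.0], 613)]
lid_edge [(0.73, [247.0, 332.0], 5343)]
cast [(0.6, [265.0, 248.0], 563)]
bottle [(0.59, [215.0, 260.0], 533), (0.37, [296.0, 328.0], 527)]
jar [(0.97, [281.0, 405.0], 595)]
cup [(0.81, [186.0, 415.0], 600), (0.8, [228.0, 458.0], 386), (0.8, [190.0, 462.0], 401), (0.75, [229.0, 416.0], 656)]
```

View pics/side0.png

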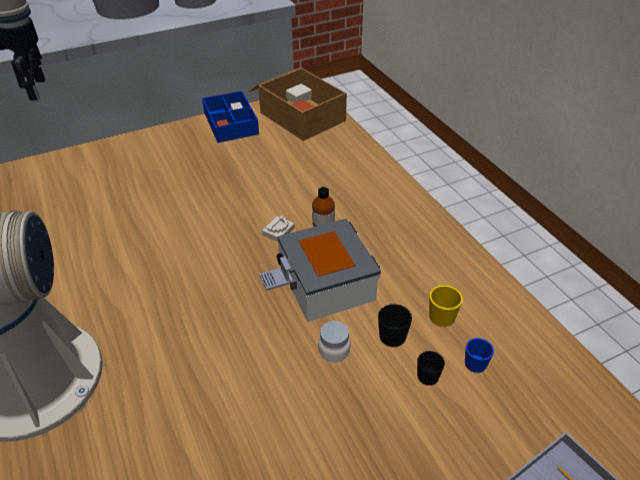

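View pics/top0.png

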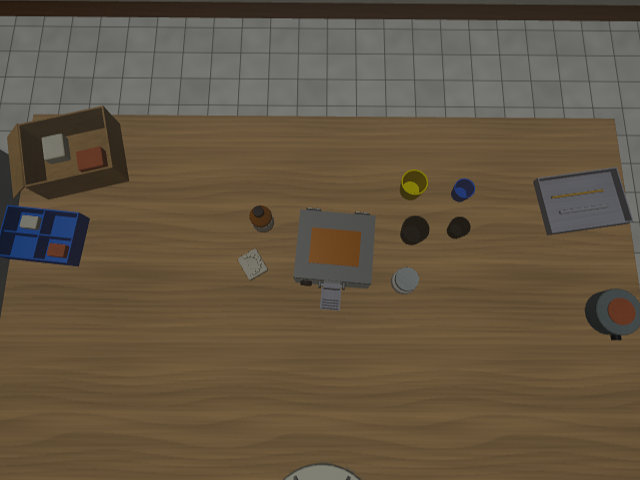

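The box is at top (331,251) with its tab facing the robot at (331,297). Around it are the cast (252,264), bottle (262,217), jar (405,280) and four cups. The yellow (414,184) and blue (463,190) cups are excluded. Of the two dark ones, (415,230) is larger than (459,228), so it is the one meant. None of them gets touched. Next I'll fit the box pose.

```bash
cat > h.py <<'E'
import numpy as np,cv2
from rig import *
def onplane(f,px,z):
    px=np.atleast_2d(px).astype(float); E=np.array(f["extrinsics"]);K=np.array(f["K"])
    d=np.c_[px,np.ones(len(px))]@np.linalg.inv(K).T@E[:3,:3].T
    o=E[:3,3]; return o+d*((z-o[2])/d[:,2])[:,None]
def proj(f,P):
    E=np.array(f["extrinsics"]);K=np.array(f["K"])
    c=(np.atleast_2d(P)-E[:3,3])@E[:3,:3]; p=c@K.T; return p[:,:2]/p[:,2:]
def b2w(pose,P):
    x,y,a=pose; P=np.atleast_2d(P).astype(float); c,s=np.cos(a),np.sin(a)
    return np.c_[x+c*P[:,0]-s*P[:,1],y+s*P[:,0]+c*P[:,1],P[:,2]]
E
python3 - <<'E'
from h import *
for c in ("top","side"):
    f=grab_frame(c)
    m=max(masks_of(c,"lid_edge"),key=lambda m:m["conf"])["pixels"].astype(np.uint8)
    m=cv2.morphologyEx(m,cv2.MORPH_OPEN,np.ones((13,13)))
    cs=max(cv2.findContours(m,0,1)[0],key=cv2.contourArea)[:,0,:]
    W=onplane(f,cs,85)[:,:2].astype(np.float32)
    r=cv2.minAreaRect(W); print(c,r)
    t=masks_of(c,"tab_press")[0]["pixels"].astype(np.uint8)
    cs=max(cv2.findContours(t,0,1)[0],key=cv2.contourArea)[:,0,:]
    print(" tab",cv2.minAreaRect(onplane(f,cs,58)[:,:2].astype(np.float32)))
    im=f["pixels"][:,:,::-1]; a,b=((210,240),(320,420)) if c=="top" else ((200,230),(320,420))
    cv2.imwrite(f"pics/{c}crop.png",cv2.resize(im[190:320,240:440],None,fx=4,fy=4,interpolation=2))
E
```

```text
top ((586.9722290039062, -26.620346069335938), (173.17333984375, 163.07318115234375), 86.43795776367188)
 tab ((479.1570739746094, -16.5683650970459), (44.35419845581055, 63.152740478515625), 81.65341186523438)
side ((584.8125, -31.112625122070312), (179.61642456054688, 161.98692321777344), 85.41905212402344)
 tab ((482.5289611816406, -7.491306304931641), (78.8265380859375, 66.9073715209961), 85.00602722167969)
```

View pics/topcrop.png

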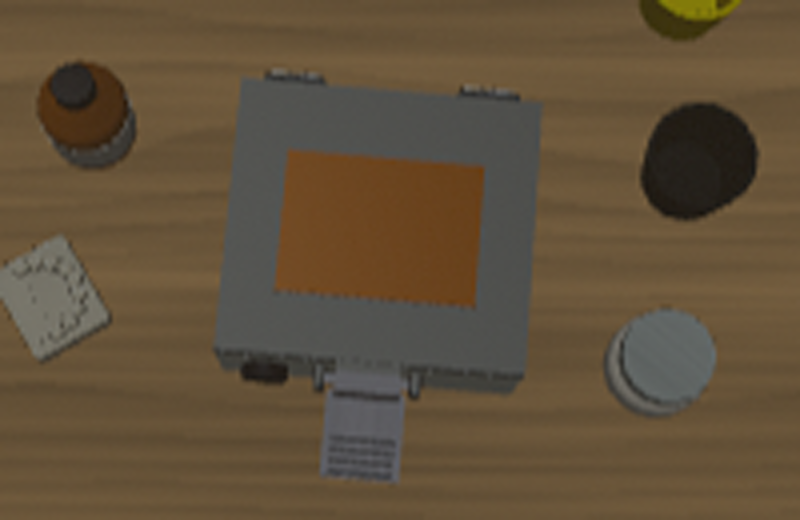

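View pics/sidecrop.png

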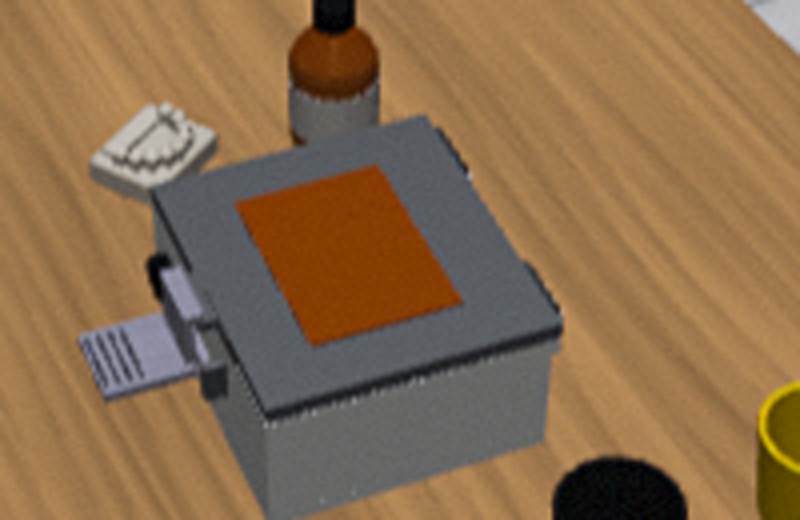

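```bash
cat >> h.py <<'E'
def fk(): pass
E
python3 - <<'E'
from h import *
from scipy.optimize import least_squares
f=grab_frame("top"); g=grab_frame("side")
o=np.array([240,190])
T=np.array([(242,78),(541,102),(525,377),(215,348),(321,474),(400,482)])/4.-.375+o
B=np.array([(80,85,85),(80,-85,85),(-75,-85,85),(-75,85,85),(-136,22,58),(-136,-22,58)])
S=np.array([(428,116),(561,325),(268,418),(152,188),(80,337),(105,399)])/4.-.375+o
ft=lambda p:(proj(f,b2w(p,B))-T).ravel()
fs=lambda p:(proj(g,b2w(p,B))-S).ravel()
for n,fn in (("top",ft),("side",fs),("both",lambda p:np.r_[ft(p),fs(p)])):
    s=least_squares(fn,[585,-27,-.08]); print(n,s.x,np.degrees(s.x[2]),np.abs(s.fun).max().round(2)); print(s.fun.reshape(-1,2).round(1).tolist())
p=s.x
for n,P in (("press",(-124,0,58)),("hook",(-92,0,90)),("edge",(-85,0,80)),("hinge",(80,0,80))): print(n,b2w(p,P).round(1))
E
```

```text
top [ 5.87023592e+02 -2.66410032e+01 -7.90118151e-02] -4.527043535562423 0.42
[[-0.1, -0.2], [0.4, -0.0], [0.2, -0.4], [-0.2, 0.3], [-0.2, 0.3], [-0.1, 0.0]]
side [ 5.85990860e+02 -2.91670687e+01 -8.29991745e-02] -4.755502400145591 1.07
[[-0.3, -0.1], [1.1, 0.4], [-0.4, -0.7], [-0.1, 0.2], [-0.4, 0.3], [0.1, -0.2]]
both [ 5.86624940e+02 -2.76221861e+01 -8.08465854e-02] -4.632168129353753 1.33
[[0.4, -0.1], [0.9, 0.2], [0.6, -0.2], [0.2, 0.4], [0.1, 0.5], [0.3, 0.2], [-0.5, -0.6], [1.0, -0.3], [-0.3, -1.3], [-0.2, -0.3], [-0.3, -0.2], [0.1, -0.7]]
press [[463.  -17.6  58. ]]
hook [[494.9 -20.2  90. ]]
edge [[501.9 -20.8  80. ]]
hinge [[666.4 -34.1  80. ]]
```

```bash
python3 -m inch '[{"gripper":0,"tx":0,"ty":0,"tz":0,"spin":-5.15},{"gripper":0,"tx":0,"ty":0,"tz":0,"spin":-5.15},{"gripper":0,"tx":-0.02,"ty":-0.04,"tz":0,"spin":0},{"gripper":0,"tx":-0.02,"ty":-0.04,"tz":0,"spin":0},{"gripper":0,"tx":-0.02,"ty":-0.04,"tz":0,"spin":0},{"gripper":0,"tx":-0.02,"ty":-0.04,"tz":0,"spin":0},{"gripper":0,"tx":-0.02,"ty":-0.04,"tz":0,"spin":0},{"gripper":0,"tx":-0.02,"ty":-0.04,"tz":0,"spin":0}]' 30
```

```text
clock: 2.2
eef_pos: [261.7, 353.4, 199.4]
tcp_rot: [3.141, 0.0, 3.061]
contact_force: [0.7, 0.2, 1.1]
opening: -0.004
```

```bash
python3 -m inch '[{"gripper":0,"tx":-0.026,"ty":-0.04,"tz":0,"spin":0},{"gripper":0,"tx":-0.026,"ty":-0.04,"tz":0,"spin":0},{"gripper":0,"tx":-0.026,"ty":-0.04,"tz":0,"spin":0},{"gripper":0,"tx":-0.026,"ty":-0.04,"tz":0,"spin":0},{"gripper":0,"tx":-0.026,"ty":-0.04,"tz":0,"spin":0},{"gripper":0,"tx":-0.026,"ty":-0.04,"tz":0,"spin":0},{"gripper":0,"tx":-0.026,"ty":-0.04,"tz":0,"spin":0},{"gripper":0,"tx":0,"ty":0,"tz":0,"spin":0}]' 
python3 -c "
from rig import sense
import numpy as np
s=sense();p=s['eef_pos'];print(p,s['tcp_rot'],s['opening'])
d=p[:2]-[586.6,-27.6];c,q=np.cos(-.081),np.sin(-.081);print('box',d[0]*c+d[1]*q,-d[0]*q+d[1]*c)"
```

```text
clock: 3.0
eef_pos: [422.5, 56.7, 199.7]
tcp_rot: [-3.141, 0.002, 3.055]
contact_force: [-0.1, 0.7, -0.6]
opening: 0.001
[422.53665624  56.74301263 199.7099028 ] [-3.14056528e+00  2.15586480e-03  3.05522292e+00] 0.0013436266683773512
box -170.34974407763215 70.79187267307401
```

```bash
python3 -m inch '[{"gripper":0,"tx":-0.011,"ty":-0.018,"tz":0.01,"spin":0},{"gripper":0,"tx":-0.011,"ty":-0.018,"tz":0.01,"spin":0},{"gripper":0,"tx":-0.011,"ty":-0.018,"tz":0.01,"spin":0},{"gripper":0,"tx":-0.011,"ty":-0.017,"tz":0.01,"spin":0},{"gripper":0,"tx":0,"ty":0,"tz":0.03,"spin":0},{"gripper":0,"tx":0,"ty":0,"tz":0.03,"spin":0},{"gripper":0,"tx":0,"ty":0,"tz":0.02,"spin":0},{"gripper":0,"tx":0,"ty":0,"tz":0,"spin":0}]' 
cat > st.py <<'E'
from h import *
s=sense();p=s['eef_pos'];print(s['clock'],p,s['tcp_rot'],s['contact_force'])
d=p[:2]-[586.6,-27.6];c,q=np.cos(-.081),np.sin(-.081);print('box',d[0]*c+d[1]*q,-d[0]*q+d[1]*c)
E
python3 st.py
cat > pic.py <<'E'
from h import *
import sys
o=[]
for c in ("side","top"):
    im=grab_frame(c)["pixels"][:,:,::-1]; o.append(cv2.resize(im[130:330,220:420],None,fx=2,fy=2,interpolation=2))
cv2.imwrite(sys.argv[1],np.hstack(o))
E
python3 pic.py pics/a1.png
```

```text
clock: 3.8
eef_pos: [456.0, -12.6, 77.2]
tcp_rot: [-3.142, -0.005, 3.061]
contact_force: [-0.7, 0.2, 0.8]
opening: -0.001
3.8 [455.98398878 -12.63554222  77.15008596] [-3.14150876 -0.00481103  3.06077297] [-0.71569145  0.17354624  0.78426097]
box -131.39855567441515 4.347062124408609
```

View pics/a1.png

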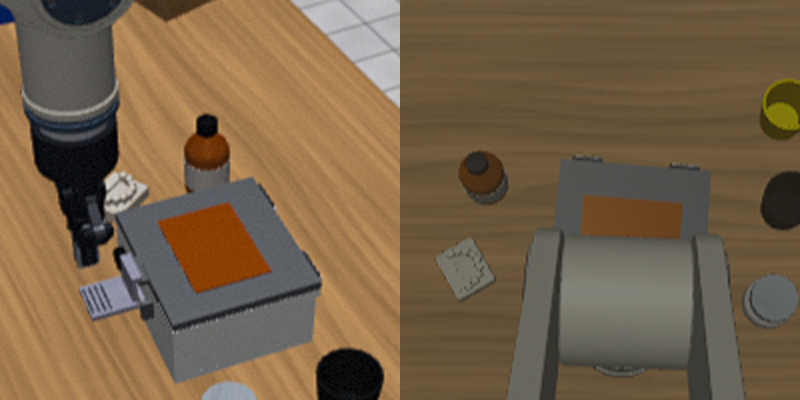

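In the side view the shut fingers stand over the paddle, with the paddle clear at (110,295). The top view is blocked by the arm. A small correction, then press.

```bash
python3 -m inch '[{"gripper":0,"tx":-0.004,"ty":-0.004,"tz":0.004,"spin":0},{"gripper":0,"tx":0,"ty":0,"tz":0.006,"spin":0},{"gripper":0,"tx":0,"ty":0,"tz":0.005,"spin":0},{"gripper":0,"tx":0,"ty":0,"tz":0.004,"spin":0},{"gripper":0,"tx":0,"ty":0,"tz":0.003,"spin":0},{"gripper":0,"tx":0,"ty":0,"tz":0.003,"spin":0},{"gripper":0,"tx":0,"ty":0,"tz":0.001,"spin":0},{"gripper":0,"tx":0,"ty":0,"tz":0,"spin":0}]' 
python3 st.py
python3 pic.py pics/a2.png
```

```text
clock: 4.7
eef_pos: [461.7, -17.5, 53.1]
tcp_rot: [-3.142, -0.0, 3.061]
contact_force: [-0.6, 0.7, -0.1]
opening: 0.001
4.7 [461.73634338 -17.49490195  53.11920769] [-3.14156846e+00 -3.41952223e-04  3.06057106e+00] [-0.55520453  0.71442702 -0.08727971]
box -125.27188349892022 -0.030933806692047483
```

View pics/a2.png

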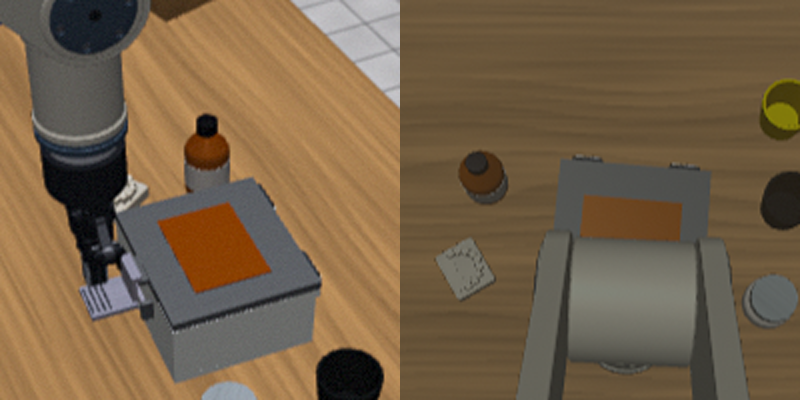

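```bash
python3 - <<'E'
from h import *
g=grab_frame("side"); im=g["pixels"][:,:,::-1].copy()
print(masks_of("side","tab_press")[0]["centre"])
o=np.array([240,210]); k=8
c=cv2.resize(im[o[1]:o[1]+75,o[0]:o[0]+100],None,fx=k,fy=k,interpolation=2)
pose=(586.6,-27.6,-.081)
pts=[(sense()["eef_pos"],(0,0,255))]+[(b2w(pose,P)[0],(0,255,0)) for P in [(-136,22,58),(-136,-22,58),(-92,-22,58),(-92,22,58),(-124,0,58)]]
for P,col in pts:
    q=((proj(g,P)[0]-o+.5)*k).astype(int); cv2.circle(c,tuple(map(int,q)),4,col,-1); print(q)
cv2.imwrite("pics/a3.png",c)
print(sense()["contact_force"])
E
```

```text
[278.0, 278.8]
[228 573]
[158 513]
[211 633]
[382 583]
[324 466]
[231 559]
[-0.16969861  0.31627026  0.30127475]
```

View pics/a3.png

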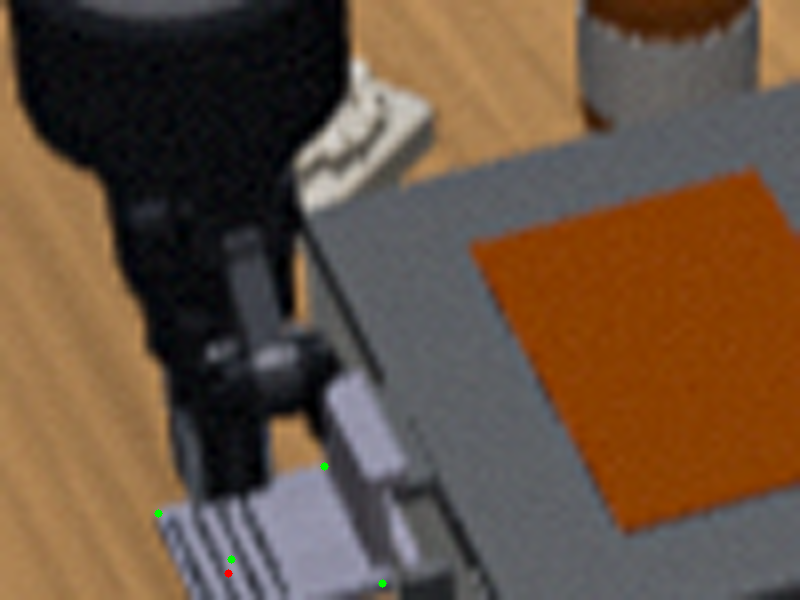

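```bash
python3 - <<'E'
from h import *
g=grab_frame("side")
o=np.array([220,130])
for P in [(456,-12.6,77.15),(456,-12.6,99),(456,-12.6,90),(461.7,-17.5,53.1),(461.7,-17.5,75),(461.7,-17.5,66)]: print(P,(proj(g,P)[0]-o+.5)*2)
im=cv2.imread("pics/a1.png")[150:300,50:200]; cv2.imwrite("pics/a1z.png",cv2.resize(im,None,fx=4,fy=4))
E
```

```text
(456, -12.6, 77.15) [ 87.8783321  285.31970638]
(456, -12.6, 99) [ 86.22924635 269.53567523]
(456, -12.6, 90) [ 86.9136226  276.08610234]
(461.7, -17.5, 53.1) [ 96.84331717 303.56548215]
(461.7, -17.5, 75) [ 95.32588358 288.18036763]
(461.7, -17.5, 66) [ 95.95414419 294.55024205]
```

View pics/a1z.png

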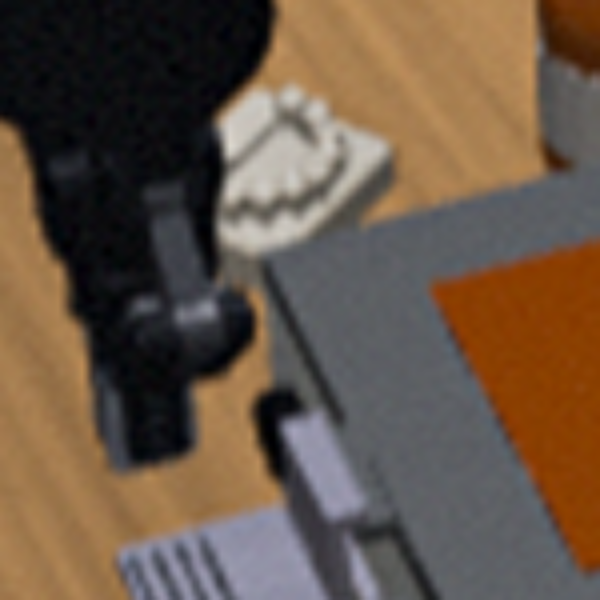

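The side view disagrees with the reported TCP. The fingertips show about 9 px higher than the TCP projects (267 seen, 285 predicted in the half-scale crop), and no force is felt. So the real tips seem to be about 20 mm higher. I'll go down carefully and watch the force.

```bash
python3 -m inch '[{"gripper":0,"tx":0.001,"ty":0,"tz":0.002,"spin":0},{"gripper":0,"tx":0,"ty":0,"tz":0.002,"spin":0},{"gripper":0,"tx":0,"ty":0,"tz":0.002,"spin":0},{"gripper":0,"tx":0,"ty":0,"tz":0.002,"spin":0},{"gripper":0,"tx":0,"ty":0,"tz":0,"spin":0},{"gripper":0,"tx":0,"ty":0,"tz":0,"spin":0},{"gripper":0,"tx":0,"ty":0,"tz":0,"spin":0},{"gripper":0,"tx":0,"ty":0,"tz":0,"spin":0}]' 
python3 st.py
python3 - <<'E'
from h import *
im=grab_frame("side")["pixels"][:,:,::-1]; cv2.imwrite("pics/a4.png",cv2.resize(im[200:300,240:370],None,fx=6,fy=6,interpolation=2))
E
```

```text
clock: 5.75
eef_pos: [460.9, -17.4, 45.3]
tcp_rot: [-3.142, 0.0, 3.061]
contact_force: [-0.2, -0.3, 0.6]
opening: -0.002
5.75 [460.89926027 -17.43979625  45.34467366] [-3.14158257e+00  9.22991359e-05  3.06058043e+00] [-0.16848933 -0.33879004  0.60617745]
box -126.11068073618576 -0.04373839882275021
```

View pics/a4.png

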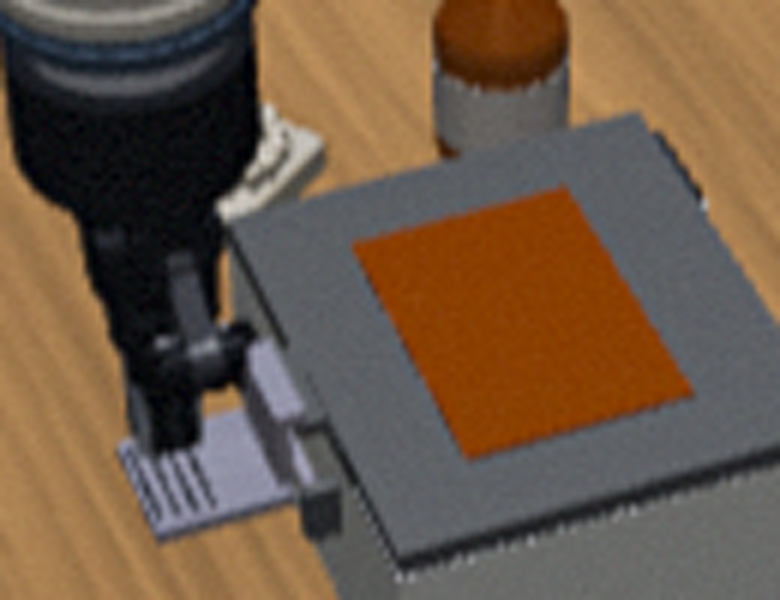

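The tips now show at (165,450) in the crop, in front of the paddle's ribbed end. So they are above it, just not touching yet. I'll shift 5 mm outward for lid clearance and keep going down.

```bash
python3 -m inch '[{"gripper":0,"tx":0.004,"ty":0,"tz":0.003,"spin":0},{"gripper":0,"tx":0,"ty":0,"tz":0.003,"spin":0},{"gripper":0,"tx":0,"ty":0,"tz":0.002,"spin":0},{"gripper":0,"tx":0,"ty":0,"tz":0.002,"spin":0},{"gripper":0,"tx":0,"ty":0,"tz":0,"spin":0},{"gripper":0,"tx":0,"ty":0,"tz":0,"spin":0},{"gripper":0,"tx":0,"ty":0,"tz":0,"spin":0},{"gripper":0,"tx":0,"ty":0,"tz":0,"spin":0}]' 
python3 - <<'E'
from h import *
im=grab_frame("side")["pixels"][:,:,::-1]; cv2.imwrite("pics/a5.png",cv2.resize(im[200:300,240:370],None,fx=6,fy=6,interpolation=2))
E
```

```text
clock: 6.6
eef_pos: [457.0, -17.1, 35.4]
tcp_rot: [-3.142, 0.0, 3.061]
contact_force: [0.0, -0.1, -0.1]
opening: 0.001
```

View pics/a5.png

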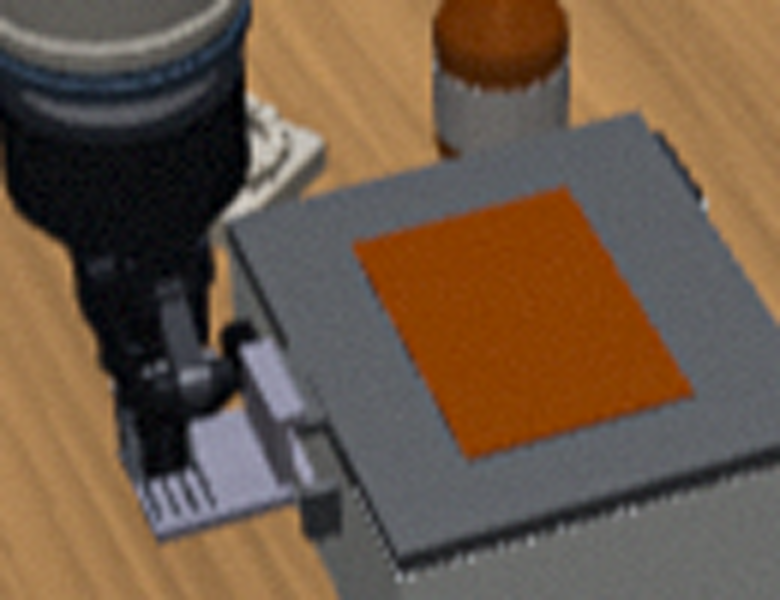

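```bash
python3 -m inch '[{"gripper":0,"tx":0,"ty":0,"tz":0.002,"spin":0},{"gripper":0,"tx":0,"ty":0,"tz":0,"spin":0},{"gripper":0,"tx":0,"ty":0,"tz":0.002,"spin":0},{"gripper":0,"tx":0,"ty":0,"tz":0,"spin":0},{"gripper":0,"tx":0,"ty":0,"tz":0.001,"spin":0},{"gripper":0,"tx":0,"ty":0,"tz":0,"spin":0},{"gripper":0,"tx":0,"ty":0,"tz":0,"spin":0},{"gripper":0,"tx":0,"ty":0,"tz":0,"spin":0}]' 
python3 - <<'E'
from h import *
im=grab_frame("side")["pixels"][:,:,::-1]; cv2.imwrite("pics/a6.png",cv2.resize(im[200:300,240:370],None,fx=6,fy=6,interpolation=2))
print(sense()["joint_efforts"])
E
```

```text
clock: 7.45
eef_pos: [456.9, -17.1, 30.3]
tcp_rot: [-3.142, 0.0, 3.061]
contact_force: [-0.4, -0.9, -0.1]
opening: -0.005
[ 8.18908393e-04 -4.69699609e+01 -2.09793448e+01 -2.00276177e-04
  8.89325383e-04  1.80842136e-05]
```

View pics/a6.png

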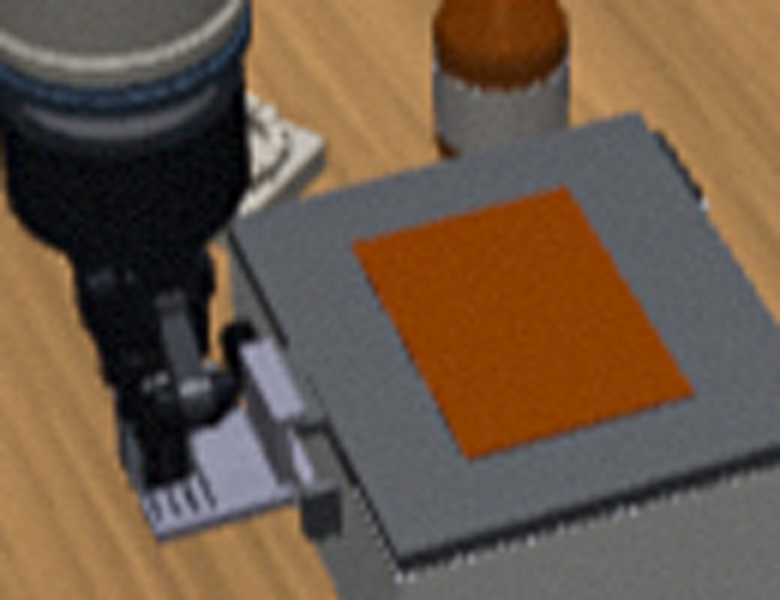

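```bash
python3 - <<'E'
from h import *
g=grab_frame("side")
for y in (-7,-17,-27):
  for z in (30,50,58,65): print(y,z,proj(g,(457,y,z))[0].round(1))
s=sense();print(s["qpos"])
# joint-independent check: gripper flange
im=g["pixels"][:,:,::-1]; cv2.imwrite("pics/a7.png",cv2.resize(im[60:310,180:380],None,fx=2.4,fy=2.4,interpolation=2))
E
```

```text
-7 30 [264.6 286.5]
-7 50 [263.8 279.7]
-7 58 [263.5 276.9]
-7 65 [263.3 274.5]
-17 30 [266.4 289.8]
-17 50 [265.7 283. ]
-17 58 [265.5 280.2]
-17 65 [265.2 277.7]
-27 30 [268.4 293.1]
-27 50 [267.7 286.3]
-27 58 [267.4 283.5]
-27 65 [267.1 281. ]
[-4.07018472e-02  3.49387390e-01  2.11836179e+00  1.02796626e-05
  6.73789343e-01 -1.53043164e+00]
```

View pics/a7.png

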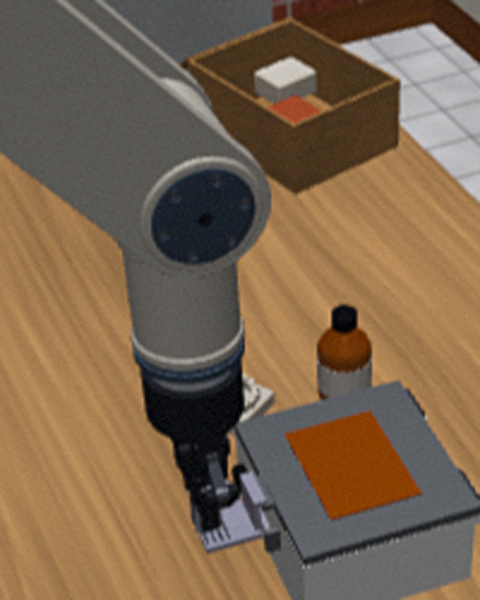

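Measured from the image, the tips are at about z 56–65 while the report says 30. That fits with no contact so far. Going further down.

```bash
python3 -m inch '[{"gripper":0,"tx":0,"ty":0,"tz":0.002,"spin":0},{"gripper":0,"tx":0,"ty":0,"tz":0,"spin":0},{"gripper":0,"tx":0,"ty":0,"tz":0.002,"spin":0},{"gripper":0,"tx":0,"ty":0,"tz":0,"spin":0},{"gripper":0,"tx":0,"ty":0,"tz":0.001,"spin":0},{"gripper":0,"tx":0,"ty":0,"tz":0,"spin":0},{"gripper":0,"tx":0,"ty":0,"tz":0,"spin":0},{"gripper":0,"tx":0,"ty":0,"tz":0,"spin":0}]' 
python3 - <<'E'
from h import *
im=grab_frame("side")["pixels"][:,:,::-1]; cv2.imwrite("pics/a8.png",cv2.resize(im[200:300,240:370],None,fx=6,fy=6,interpolation=2))
E
```

```text
clock: 8.35
eef_pos: [456.8, -17.1, 25.3]
tcp_rot: [-3.142, -0.0, 3.061]
contact_force: [-0.5, 0.5, 0.5]
opening: 0.003
```

View pics/a8.png

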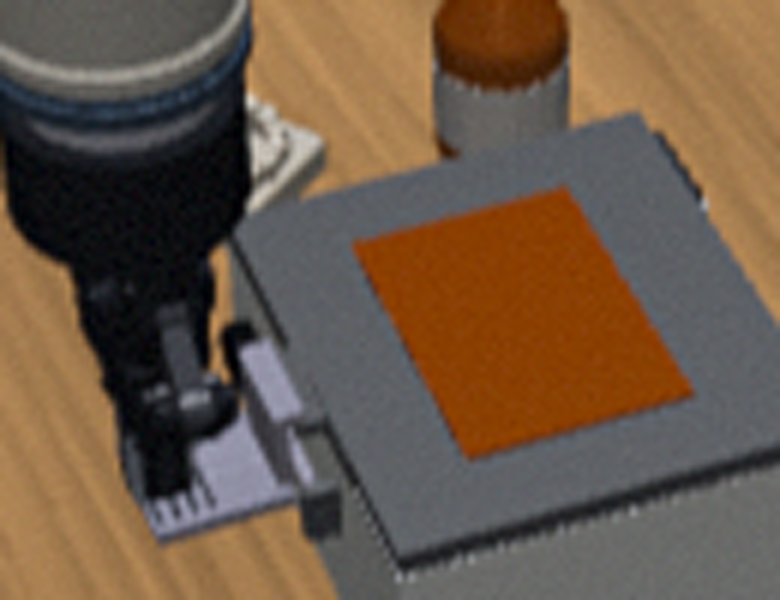

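```bash
python3 -m inch '[{"gripper":0,"tx":0,"ty":0,"tz":0.002,"spin":0},{"gripper":0,"tx":0,"ty":0,"tz":0,"spin":0},{"gripper":0,"tx":0,"ty":0,"tz":0.002,"spin":0},{"gripper":0,"tx":0,"ty":0,"tz":0,"spin":0},{"gripper":0,"tx":0,"ty":0,"tz":0.002,"spin":0},{"gripper":0,"tx":0,"ty":0,"tz":0,"spin":0},{"gripper":0,"tx":0,"ty":0,"tz":0,"spin":0},{"gripper":0,"tx":0,"ty":0,"tz":0,"spin":0}]' 
python3 - <<'E'
from h import *
im=grab_frame("side")["pixels"][:,:,::-1]; cv2.imwrite("pics/a9.png",cv2.resize(im[200:300,240:370],None,fx=6,fy=6,interpolation=2))
E
```

```text
clock: 9.2
eef_pos: [457.0, -17.1, 19.3]
tcp_rot: [-3.142, 0.0, 3.061]
contact_force: [-0.2, 0.3, 3.4]
opening: 0.001
```

View pics/a9.png

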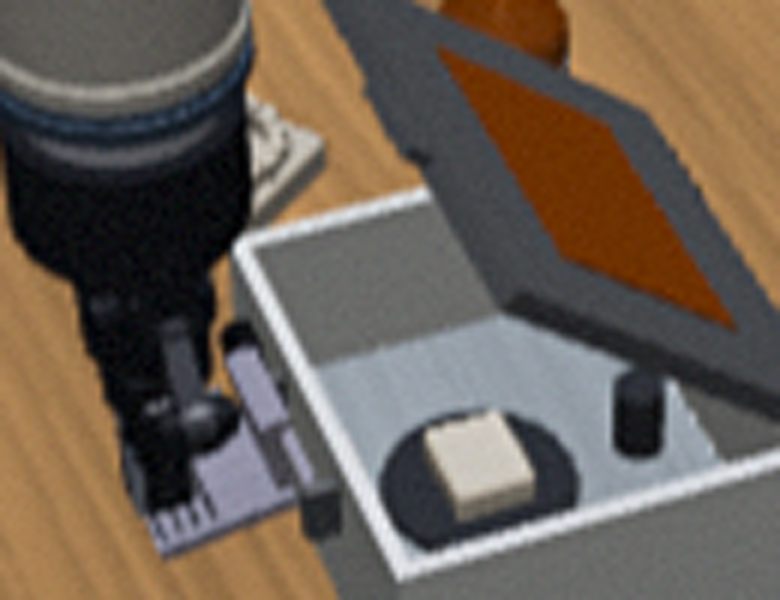

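The lid has popped up. The crop shows the open interior and the lid tilted at about 45°, with 3.4 N on the tab. The tips sit about 33 mm above the reported TCP, which I'll allow for from now on. Lifting straight up so the tab can spring back.

```bash
python3 -m inch '[{"gripper":0,"tx":0,"ty":0,"tz":-0.01,"spin":0},{"gripper":0,"tx":0.005,"ty":0,"tz":-0.025,"spin":0},{"gripper":0,"tx":0,"ty":0,"tz":-0.03,"spin":0},{"gripper":0,"tx":0,"ty":0,"tz":-0.03,"spin":0},{"gripper":0,"tx":0,"ty":0,"tz":-0.03,"spin":0},{"gripper":0,"tx":0,"ty":0,"tz":0,"spin":0},{"gripper":0,"tx":0,"ty":0,"tz":0,"spin":0},{"gripper":0,"tx":0,"ty":0,"tz":0,"spin":0}]' 
python3 st.py
python3 - <<'E'
from h import *
g=grab_frame("side");im=g["pixels"][:,:,::-1].copy()
pose=(586.6,-27.6,-.081)
for P in [(-37,0,196)]: 
    q=proj(g,b2w(pose,P)[0])[0]; print(q)
o=np.array([200,120]);k=4
c=cv2.resize(im[120:270,200:390],None,fx=k,fy=k,interpolation=2)
for th,col in ((.7,(255,0,0)),(.78,(0,255,0))):
    q=((proj(g,b2w(pose,(80-165*np.cos(th),0,80+165*np.sin(th)))[0])[0]-o+.5)*k); cv2.circle(c,tuple(map(int,q)),3,col,-1)
e=sense()["eef_pos"]+[0,0,33]
q=((proj(g,e)[0]-o+.5)*k); cv2.circle(c,tuple(map(int,q)),3,(0,0,255),-1)
cv2.imwrite("pics/b1.png",c)
E
```

```text
clock: 10.05
eef_pos: [451.1, -16.6, 143.6]
tcp_rot: [-3.142, -0.001, 3.061]
contact_force: [0.1, -0.1, -0.4]
opening: -0.002
10.05 [451.07140893 -16.64411472 143.64840179] [-3.14155080e+00 -1.33882781e-03  3.06057444e+00] [ 0.11342805 -0.10336264 -0.37269614]
box -135.97068918762025 -0.04585143210255005
[307.89998674 215.49505938]
```

View pics/b1.png

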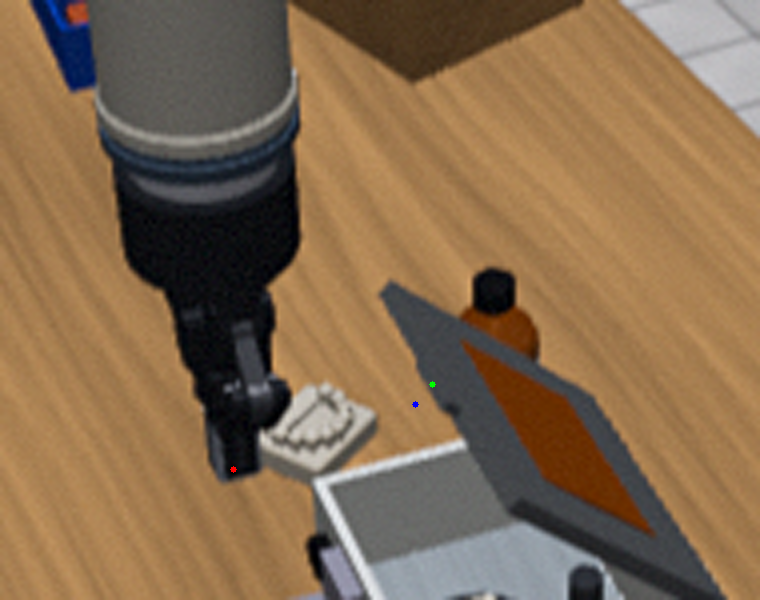

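The lid is at about 0.78: the green mark for that angle sits on the lip at (432,384). The red mark (TCP + 33 mm) sits on the fingertips at (233,469), so the offset holds. Now pushing the lid back under the lip.

```bash
python3 -m inch '[{"gripper":0,"tx":-0.025,"ty":0,"tz":0,"spin":0},{"gripper":0,"tx":-0.035,"ty":0,"tz":0,"spin":0},{"gripper":0,"tx":-0.02,"ty":0,"tz":0,"spin":0},{"gripper":0,"tx":-0.01,"ty":0,"tz":-0.002,"spin":0},{"gripper":0,"tx":-0.01,"ty":0,"tz":-0.002,"spin":0},{"gripper":0,"tx":-0.01,"ty":0,"tz":-0.003,"spin":0},{"gripper":0,"tx":-0.01,"ty":0,"tz":-0.003,"spin":0},{"gripper":0,"tx":-0.01,"ty":0,"tz":-0.003,"spin":0}]' 
python3 st.py
python3 - <<'E'
from h import *
im=grab_frame("side")["pixels"][:,:,::-1]; cv2.imwrite("pics/b2.png",cv2.resize(im[100:290,200:390],None,fx=3,fy=3,interpolation=2))
E
```

```text
clock: 10.9
eef_pos: [582.1, -27.3, 157.8]
tcp_rot: [3.142, 0.0, 3.061]
contact_force: [-5.6, 0.4, 11.8]
opening: -0.002
10.9 [582.14524938 -27.25925151 157.81153667] [3.14158427e+00 4.82936193e-04 3.06060952e+00] [-5.57408152  0.44258555 11.82366748]
box -4.4677152512023826 -0.02080907797169046
```

View pics/b2.png

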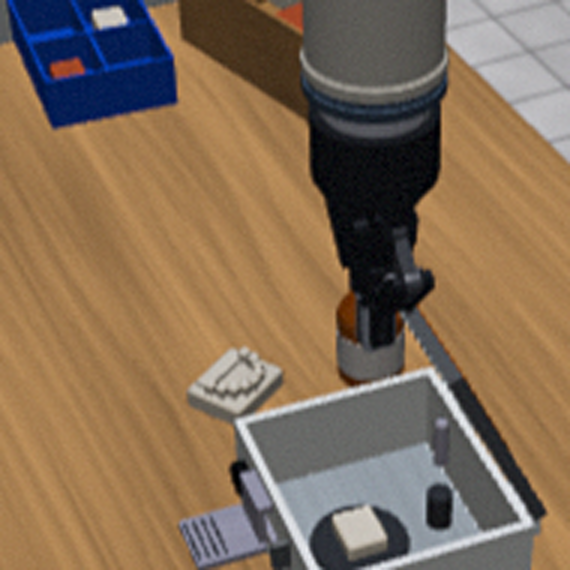

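The lid is already steep, but a vertical force of 11.8 N suggests the lip rides up under a knuckle. I'll raise the tool a little and continue more slowly.

```bash
python3 -m inch '[{"gripper":0,"tx":0,"ty":0,"tz":-0.007,"spin":0},{"gripper":0,"tx":0,"ty":0,"tz":-0.005,"spin":0},{"gripper":0,"tx":-0.006,"ty":0,"tz":-0.002,"spin":0},{"gripper":0,"tx":-0.007,"ty":0,"tz":-0.001,"spin":0},{"gripper":0,"tx":-0.007,"ty":0,"tz":-0.001,"spin":0},{"gripper":0,"tx":-0.007,"ty":0,"tz":-0.001,"spin":0},{"gripper":0,"tx":-0.007,"ty":0,"tz":0,"spin":0},{"gripper":0,"tx":-0.007,"ty":0,"tz":0,"spin":0}]' 
python3 st.py
python3 - <<'E'
from h import *
im=grab_frame("side")["pixels"][:,:,::-1]; cv2.imwrite("pics/b3.png",cv2.resize(im[100:290,200:390],None,fx=3,fy=3,interpolation=2))
E
```

```text
clock: 11.75
eef_pos: [623.0, -30.6, 174.1]
tcp_rot: [-3.142, -0.0, 3.061]
contact_force: [-0.7, -0.9, 0.1]
opening: 0.002
11.75 [622.96361465 -30.62193779 174.08688512] [-3.14155547e+00 -1.76308543e-04  3.06053190e+00] [-0.6600974  -0.92174364  0.07202003]
box 36.48889840353224 -0.06979675096878246
```

View pics/b3.png

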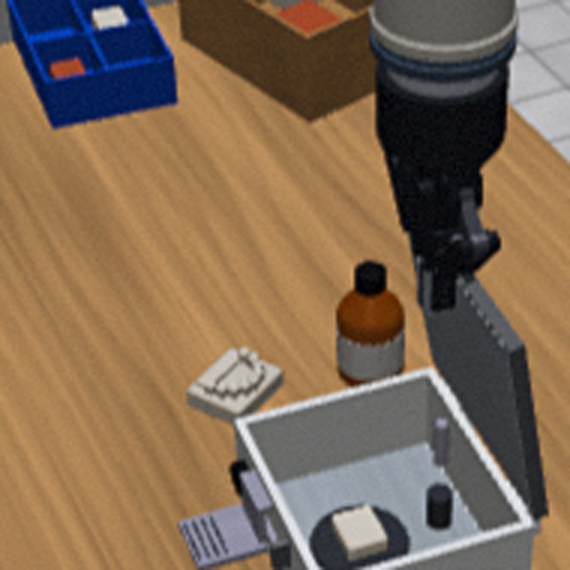

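The push is going cleanly, the lid is nearly upright and the force is under 1 N. Pushing it past upright.

```bash
python3 -m inch '[{"gripper":0,"tx":-0.006,"ty":0,"tz":-0.001,"spin":0},{"gripper":0,"tx":-0.007,"ty":0,"tz":-0.001,"spin":0},{"gripper":0,"tx":-0.007,"ty":0,"tz":-0.001,"spin":0},{"gripper":0,"tx":-0.007,"ty":0,"tz":0,"spin":0},{"gripper":0,"tx":-0.007,"ty":0,"tz":0,"spin":0},{"gripper":0,"tx":-0.007,"ty":0,"tz":0,"spin":0},{"gripper":0,"tx":-0.007,"ty":0,"tz":0,"spin":0},{"gripper":0,"tx":-0.006,"ty":0,"tz":0,"spin":0}]' 
python3 st.py
python3 - <<'E'
from h import *
im=grab_frame("side")["pixels"][:,:,::-1]; cv2.imwrite("pics/b4.png",cv2.resize(im[100:290,200:390],None,fx=3,fy=3,interpolation=2))
E
```

```text
clock: 12.6
eef_pos: [676.8, -35.0, 177.2]
tcp_rot: [-3.142, 0.0, 3.061]
contact_force: [0.4, -1.3, -0.2]
opening: 0.001
12.6 [676.8108436  -34.97628705 177.22903875] [-3.14158717e+00  8.72040148e-05  3.06056037e+00] [ 0.38335316 -1.29898242 -0.18970753]
box 90.5118948199532 -0.05301170375815545
```

View pics/b4.png

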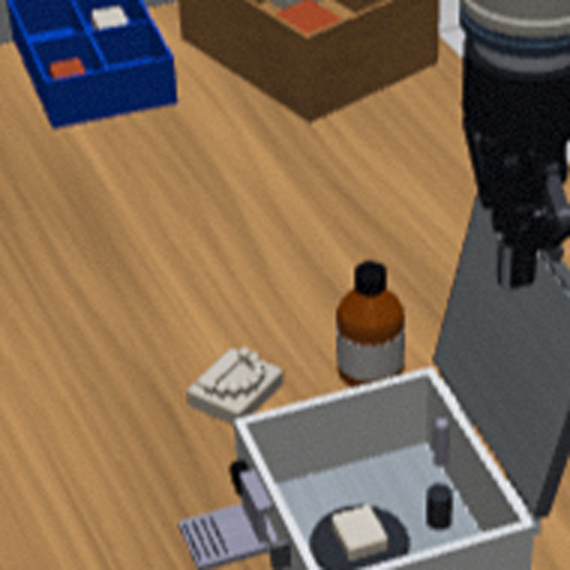

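The lid has passed upright. Backing off forwards, then up.

```bash
python3 -m inch '[{"gripper":0,"tx":0.02,"ty":0,"tz":0,"spin":0},{"gripper":0,"tx":0.03,"ty":0,"tz":0,"spin":0},{"gripper":0,"tx":0.035,"ty":0,"tz":-0.01,"spin":0},{"gripper":0,"tx":0.035,"ty":0,"tz":-0.02,"spin":0},{"gripper":0,"tx":0.035,"ty":0,"tz":-0.02,"spin":0},{"gripper":0,"tx":0.035,"ty":0,"tz":-0.02,"spin":0},{"gripper":0,"tx":0.035,"ty":0,"tz":-0.02,"spin":0},{"gripper":0,"tx":0.03,"ty":0,"tz":0,"spin":0}]' 
python3 -m inch '[{"gripper":0,"tx":0.02,"ty":0,"tz":0,"spin":0},{"gripper":0,"tx":0,"ty":0,"tz":0,"spin":0},{"gripper":0,"tx":0,"ty":0,"tz":0,"spin":0},{"gripper":0,"tx":0,"ty":0,"tz":0,"spin":0},{"gripper":0,"tx":0,"ty":0,"tz":0,"spin":0},{"gripper":0,"tx":0,"ty":0,"tz":0,"spin":0},{"gripper":0,"tx":0,"ty":0,"tz":0,"spin":0},{"gripper":0,"tx":0,"ty":0,"tz":0,"spin":0}]' 
python3 -m inch '[{"gripper":0,"tx":0,"ty":0,"tz":0,"spin":0},{"gripper":0,"tx":0,"ty":0,"tz":0,"spin":0},{"gripper":0,"tx":0,"ty":0,"tz":0,"spin":0},{"gripper":0,"tx":0,"ty":0,"tz":0,"spin":0},{"gripper":0,"tx":0,"ty":0,"tz":0,"spin":0},{"gripper":0,"tx":0,"ty":0,"tz":0,"spin":0},{"gripper":0,"tx":0,"ty":0,"tz":0,"spin":0},{"gripper":0,"tx":0,"ty":0,"tz":0,"spin":0}]' 
python3 - <<'E'
from h import *
g=grab_frame("side");im=g["pixels"][:,:,::-1].copy(); pose=(586.6,-27.6,-.081)
o=np.array([190,100]);k=2.2
a=cv2.resize(im[100:370,190:440],None,fx=1.5,fy=1.5,interpolation=2)
for th,col in ((1.57,(0,0,255)),(1.9,(0,255,0))):
    q=((proj(g,b2w(pose,(80-165*np.cos(th),0,80+165*np.sin(th)))[0])[0]-o+.5)*1.5); cv2.circle(a,tuple(map(int,q)),2,col,-1)
    print(th,q)
t=grab_frame("top")["pixels"][:,:,::-1]; b=cv2.resize(t[110:380,215:465],None,fx=1.5,fy=1.5,interpolation=2)
cv2.imwrite("pics/c1.png",np.hstack([a,b]))
for c in("side","top"):
  for n in("cast","bottle","jar","cup"): print(c,n,[(np.round(m["centre"]).tolist(),round(m["conf"],2)) for m in masks_of(c,n)])
E
```

```text
clock: 13.45
eef_pos: [421.8, -14.2, 269.8]
tcp_rot: [3.141, 0.004, 3.061]
contact_force: [-1.3, 0.7, 0.7]
opening: 0.002
clock: 14.25
eef_pos: [402.2, -12.7, 267.1]
tcp_rot: [-3.142, -0.0, 3.061]
contact_force: [-0.4, 0.6, 0.3]
opening: 0.001
clock: 15.05
eef_pos: [402.0, -12.6, 267.3]
tcp_rot: [3.142, 0.0, 3.061]
contact_force: [-0.2, -0.0, -0.5]
opening: 0.001
1.57 [264.84949605 120.90788043]
1.9 [303.00941574 116.9411713 ]
side cast []
side bottle [([212.0, 323.0], 0.9)]
side jar [([341.0, 336.0], 0.71)]
side cup [([323.0, 391.0], 0.85), ([305.0, 444.0], 0.83), ([368.0, 428.0], 0.71), ([356.0, 483.0], 0.66), ([279.0, 277.0], 0.45)]
top cast [([265.0, 252.0], 0.89)]
top bottle [([216.0, 262.0], 0.87)]
top jar [([279.0, 416.0], 0.58)]
top cup [([229.0, 459.0], 0.95), ([188.0, 460.0], 0.93), ([230.0, 413.0], 0.71), ([189.0, 412.0], 0.65)]
```

View pics/c1.png

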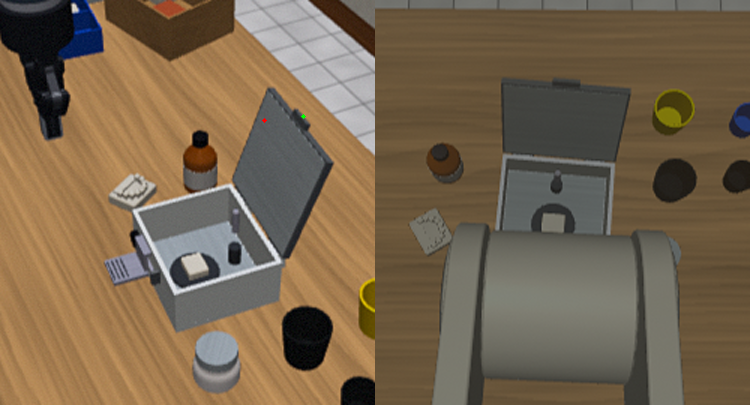

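The lid lip sits on the 1.9 rad mark at (303,117), so it is fully open. The paddle is back at rest at (130,268). The cast, bottle, jar and cups stand where they did, and the arm is clear.

```bash
python3 -c "
from rig import *
print(sign_off(), sense()['clock'])"
```

```text
the job is handed in; nothing more can be done
the job is handed in; nothing more can be done
```

The box is open. I pressed the tab with the shut fingertips and the lid popped up by itself to about 0.78. I let the tab spring back, then pushed the lid past upright, and it sank to its stop.

**Last checks, at about 15 s on the clock:**
- **Lid:** in the side view its lip sits on the spot predicted for 1.9, the fully open stop.
- **Tab:** the paddle looks back at rest.
- **Things around the box:** the cast, bottle, jar and dark cup stand where they were in the pictures. The side-view detector missed the cast this time and the top-view jar centre read 11 px off. The arm partly hides the jar from above, and both look unmoved in the side picture.
- **Arm:** it is clear of everything, with no contact force beyond noise.

**What disagreed:**
- **Fingertip height:** the tips turned out to be about 33 mm above the reported TCP (the tool's end point), seen in the side view and by touch. I pressed by force and picture instead of the reported height.
- **Force during the push:** it reached about 13 N for a moment (about 12 N of it vertical), probably from the lip riding under a knuckle. It dropped to about 1 N once I raised the tool.

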